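Turn the loaf tin and its cooling rack over

TASK

One of the two hand turners on the bakery bench holds an oblong loaf tin with a wire cooling rack lying on it. Take that turner's round bar and swing it up and over to the far side, all the way until it rests on its stop, so that tin and rack turn over together and the tin ends upside down on top of the rack; then let go. Leave the turner with the round tin as it is.

Things in the scene. Friction and masses are not known exactly. Their poses are not given: they have to be found in the camera images.
- loaf_bar (a point): Middle of the loaf turner's round steel bar, 14 mm thick, 141 mm clear between its arms, on the robot's side, 105 mm above the table. It swings half a turn, stop to stop, up (210 mm), over and down beyond, about a level axle 105 mm along this frame's +x (level at first, away from the robot within 0.4 rad); y runs along the bar, z is up at first. Rigid with its cage, it turns in a downward grip.
- loaf_tin_mid (a point): Centre of the loose oblong dark steel loaf tin, 76 x 134 mm (long side parallel to the bar), 52 mm high, a small loaf in it. It lies mouth up in the turner's open cage; z points from its bottom to its mouth. The cage starts 58 mm from the bar's centre, reaches 40 mm above and below the axle, and passes within 65 mm of it in turning. About 3 to 6 N at the bar swings it.
- loaf_rack_mid (a point): Centre of the loose steel wire rack, 80 x 138 x 8 mm, lying on the mouth of the loaf tin inside the cage, 30 mm above the tin's centre; z points away from the tin. The cage holds the two together with 2 to 4 mm of play. The cage hangs between two fixed posts, 104 mm either side of its middle, 122 mm high.
- round_bar (a point): Middle of the bar of the other turner, of the same build, whose cage holds a round tin 80 mm across with a round wooden board on it. To be left as it is.
Mind the look-alikes: they are no part of the job. There is more than one size of the part that bears loaf_rack_mid; the job needs the larger.

How it is judged:
At the end, for the whole second after the job is handed in: The loaf turner is fully over, and its tin and rack are both upside down and level within about 10 degrees, the tin on top of the rack and centred on it within 15 mm; the round turner's bar is within 20 mm of where it began (angle between each of loaf_tin_mid, loaf_rack_mid, loaf_bar's own z axis and vertical above 2.96 rad and z of loaf_tin_mid in the frame of loaf_rack_mid below -0.02 m and horizontal distance between loaf_tin_mid and loaf_rack_mid below 0.015 m and distance of round_bar from where it was at the start of the episode below 0.02 m); the robot touches nothing.
It fails at once if the turner with the round tin is swung (its bar moves more than 40 mm) (distance of round_bar from where it was at the start of the episode above 0.04 m).
It also fails if it takes over 38 s, if anything falls off the work surface, if the arm or the gripper's body presses on something with over 40 N, if the wrist force passes 120 N, or if a joint passes its speed limit or range.

ROBOT

A 6-joint arm with a two-finger parallel gripper is mounted at the origin on the work surface. World frame = base frame: x ahead of the robot, y to its left, z up, the work surface at z = 0. Lengths are in m, angles in rad, forces in N, time in s.
With the tool pointing down it reaches from about 0.375 to 0.9 m from the base axis. Payload 3.1 kg.
Tool frame: the origin (TCP) lies on the front face of the gripper's body, between the roots of the fingers; the fingertips stand 73 mm ahead of it and the grasp point (between the pads) lies 54 mm ahead of it (manip.finger_overhang is the distance from the TCP to the fingertips, in m); z points along the fingers, y is the direction in which the jaws open and shut (so a half turn about z gives the same grasp; the last joint's range is limited). The gripper opens to 85 mm and grips with 20 to 120 N. Pads are 22 mm wide; open, the fingers measure 114 mm over their backs; the gripper's body (76 mm by 85 mm) begins 54 mm behind the grasp point. The pads swing forward as they close: fully open they stand 13 mm farther back than shut.
Start: joints at [0.95, 0.527, 1.433, -0, 1.181, -0.178], TCP at [0.268, 0.565, 0.304] pointing down, gripper open.
Joint ranges: [-3.08, 3.08], [-0.75, 2.2], [0.22, 2.44], [-1.43, 4.57], [0, 2.65], [-2.85, 2.85]. Speed limits (rad/s): [2.79, 2.79, 3.14, 3.14, 3.14, 3.14].

INTERFACE

Orientations are given as a unit quaternion [x, y, z, w].
In Python, from station import manip gives the robot as it stands.
- The arm moves only by the tool apply_moves, never from a script. Its argument "increments" is a list that holds one entry, the list of rows, each a list of 4 numbers: the shift along the tool's x, y, z in m, then the turn about the tool's z in degrees. In form: [[[dx, dy, dz, spin], ...]]. A call has 1 to 5 rows; each row shifts and turns the pose as measured when the row begins, along the tool's axes as they then stand; what a row does not reach is not made up. A row lasts 1/10 s, in which the tool goes at most 50 mm and 8.59 degrees, less where a joint would pass 70% of its speed; a pose out of reach is approached as far as the arm can. A call with a gripper value outside its range is refused whole. "fingers" is the opening, from 0 (shut) to 1 (fully open), set as the call begins (left out, the last holds). The fingers move at their own pace and stop on an object; "newtons" is the grip in N (left out, the last holds). Time passes only in rows, so rows that do not move let the fingers close. It gives the time, the measured TCP pose, the force and the opening at its end, in the units of the state.
- manip.sense(): the state, without advancing time (a new reading comes with each control period).
- manip.snapshot(name): name is "scene" or "top" or "wrist"; returns (picture, depth): 480x640x3 uint8, red, green, blue; 480x640 float32, m along the optical axis (not along the pixel's ray), 0 where there is no reading.
- manip.camera_model(name): a dict with "mtx" (3x3 intrinsics, pixels), "distortion" ([k1, k2, p1, p2, k3] as OpenCV has them; the pictures are not rectified), "R" (3x3) and "t" (3): a world point X has camera coordinates R X + t; the wrist camera has in their place "mount" (4x4, takes a point from camera to tool coordinates, whose origin is the TCP and whose axes are the flange's). Camera axes: x right, y down, z forward; pixel columns grow to the right and rows downward; lengths in m; the calibration is good to about 2 mm. A picture is of the moment at which its call begins: read the wrist's pose just before it. camera_model takes no time and is no camera call.
- manip.sign_off(): hands the job in, once; it reports no verdict.
The state is a dict: "t": time; "q": joint angles; "qd": joint speeds; "tau": joint torques, N m; "tcp_pos": TCP position; "tool_rot": TCP orientation; "force": force on the tool from outside, world axes, zero at the start; "ft_torque": the same for the moment, N m; "finger_gap": opening from 0.0 (shut) to 1.0 (fully open).
Only numpy, scipy, OpenCV 4.12 (cv2) and the standard library are available. Lean on these libraries where they do the work, as an engineer would, in place of code of your own. Each camera call takes 0.05 s, during which the arm holds its last target.

## Working session

There is one attempt and no reset: what is moved stays moved. The work goes in short steps, Python scripts to look and compute and a tool call to move; the robot and the scene stay as the last step left them, time stands still between calls to the robot, and variables do not carry over. Pictures are saved under pics/ and viewed, and the job is handed in when it is done.

Besides the shell and the picture viewer there is one more tool, called after "Emit:" as name(argument=value, ...), one argument or row to a line, values as JSON. apply_moves: Moves the arm, as the interface text tells. Its arguments: {"type":"object","properties":{"increments":{"type":"array","items":{"type":"array","items":{"type":"array","items":{"type":"number"}}}},"fingers":{"type":"number"},"newtons":{"type":"number"}},"required":["increments"]}

```bash
ls; mkdir -p pics
python3 - <<'E'
from station import manip
import cv2,numpy as np
print(manip.sense())
for n in ["scene","top"]:
    p,d=manip.snapshot(n); cv2.imwrite(f"pics/{n}0.png",p[:,:,::-1]); np.save(f"{n}0_d.npy",d); np.save(f"{n}0_p.npy",p)
    print(n,manip.camera_model(n))
print(manip.camera_model("wrist"))
E
```

```text
pics
{'t': 0.0, 'q': array([ 9.49516857e-01,  5.28470929e-01,  1.43389668e+00,  2.29848681e-05,
        1.18136264e+00, -1.78498706e-01]), 'qd': array([-0.0002282 ,  0.00014355, -0.00072352,  0.00150719, -0.0010656 ,
        0.00089298]), 'tau': array([ 1.35394082e-03, -4.42354989e+01, -1.78024220e+01,  3.72542513e-05,
        8.42275622e-03,  1.10990632e-05]), 'tcp_pos': array([0.26742721, 0.56428888, 0.30293229]), 'tool_rot': array([ 2.19590424e-01,  9.75591566e-01, -9.80338898e-04, -4.25889998e-04]), 'force': array([ 0.38853069, -0.48657516,  0.17664249]), 'ft_torque': array([ 0.02915473, -0.02676409, -0.03737651]), 'finger_gap': 1.0024505116287945}
scene {'mtx': array([[556.12371721,   0.        , 313.55714703],
       [  0.        , 556.12371721, 243.83616975],
       [  0.        ,   0.        ,   1.        ]]), 'distortion': array([-0.04353261,  0.        ,  0.        ,  0.        ,  0.        ]), 'R': array([[ 0.38222398,  0.92406712,  0.00218808],
       [ 0.65742669, -0.27026737, -0.70338162],
       [-0.64938046,  0.27028782, -0.71080905]]), 't': array([-0.21253342, -0.336
[... 382 characters left out ...]
   [ 0.20404866, -0.00604652, -0.97894207]]), 't': array([-0.00883747,  0.59336795,  0.68425199])}
{'mtx': array([[339.03686297,   0.        , 320.45929354],
       [  0.        , 339.03686297, 242.40664402],
       [  0.        ,   0.        ,   1.        ]]), 'distortion': array([-0.06299514,  0.        ,  0.        ,  0.        ,  0.        ]), 'mount': array([[ 2.46990915e-04, -9.49423400e-01, -3.13998642e-01,
         8.06675383e-02],
       [ 9.99999487e-01,  5.42974546e-04, -8.55169150e-04,
         1.50215527e-04],
       [ 9.82410872e-04, -3.13998270e-01,  9.49423047e-01,
        -7.02659575e-02],
       [ 0.00000000e+00,  0.00000000e+00,  0.00000000e+00,
         1.00000000e+00]])}
```

View pics/scene0.png

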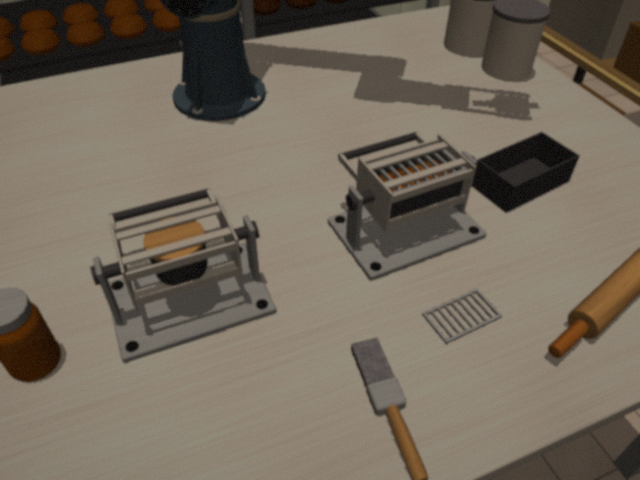

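View pics/top0.png

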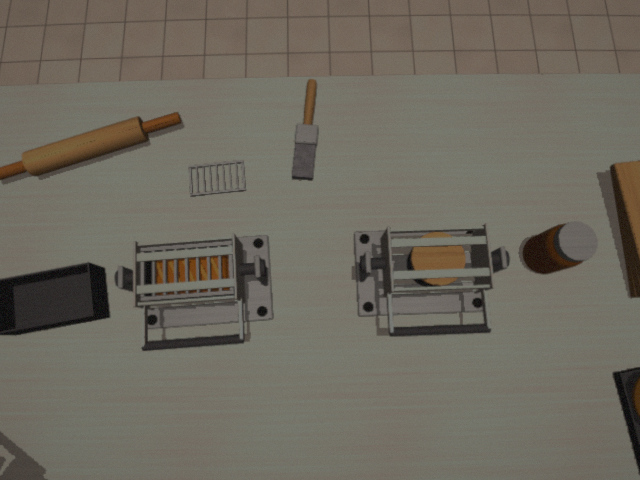

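The top view shows the loaf turner on the left (its bar runs from about (145,346) to (243,340)). The round turner is on the right. Next I'll measure the bar.

```bash
cat > h.py <<'E'
import numpy as np,cv2
from station import manip
def ray(cm,uv):
    n=cv2.undistortPoints(np.array([[uv]],float),cm["mtx"],np.array(cm["distortion"]))[0,0]
    return np.array([n[0],n[1],1.])
def world(cm,uv,d): return cm["R"].T@(ray(cm,uv)*d-cm["t"])
def onz(cm,uv,z):
    r=cm["R"].T@ray(cm,uv); c=-cm["R"].T@cm["t"]; return c+r*(z-c[2])/r[2]
E
python3 - <<'E'
from h import *
d=np.load("top0_d.npy"); p=np.load("top0_p.npy"); cm=manip.camera_model("top")
# all points near loaf bar
P=[]
for v in range(235,356):
  for u in range(110,280):
    if d[v,u]>0: P.append(np.r_[world(cm,(u,v),d[v,u]),u,v])
P=np.array(P); np.save("P.npy",P)
B=P[(P[:,4]>=334)&(P[:,2]>0.09)&(P[:,2]<0.13)]
print(len(B),B[:,:3].min(0),B[:,:3].max(0))
for u in range(140,250,5):
  s=B[B[:,3]==u]
  if len(s): print(u,s[:,4].min(),s[:,4].max(),s[:,:3].mean(0).round(4),s[:,2].max().round(4))
print(onz(cm,(145,346),.105),onz(cm,(243,340),.105))
cv2.imwrite("pics/crop.png",cv2.resize(p[225:360,100:285,::-1],None,fx=4,fy=4,interpolation=cv2.INTER_CUBIC))
ps=np.load("scene0_p.npy")
cv2.imwrite("pics/crops.png",cv2.resize(ps[110:290,310:510,::-1],None,fx=3.3,fy=3.3,interpolation=cv2.INTER_CUBIC))
E
```

```text
1024 [0.431225   0.09101423 0.09850891] [0.45496743 0.24455727 0.11498428]
145 334.0 350.0 [0.443  0.2383 0.1092] 0.1124
150 341.0 349.0 [0.4385 0.2301 0.1106] 0.1137
155 340.0 349.0 [0.4391 0.2227 0.1104] 0.1135
160 340.0 349.0 [0.439  0.2156 0.109 ] 0.1111
165 340.0 348.0 [0.4396 0.2076 0.1107] 0.1135
170 339.0 348.0 [0.4402 0.2004 0.1099] 0.1125
175 339.0 347.0 [0.4408 0.1927 0.1106] 0.1125
180 338.0 347.0 [0.4414 0.1854 0.1101] 0.1133
185 338.0 346.0 [0.442  0.1778 0.1105] 0.1117
190 337.0 346.0 [0.4426 0.1708 0.1091] 0.1111
195 338.0 346.0 [0.4418 0.1631 0.1097] 0.1125
200 338.0 345.0 [0.4424 0.1555 0.1103] 0.1118
205 337.0 345.0 [0.443  0.1483 0.1093] 0.1119
210 337.0 345.0 [0.4428 0.1406 0.1104] 0.1135
215 336.0 345.0 [0.4434 0.1333 0.1097] 0.1134
220 336.0 345.0 [0.4433 0.1259 0.1095] 0.1122
225 336.0 344.0 [0.4439 0.1182 0.1109] 0.1128
230 335.0 344.0 [0.4444 0.1108 0.1104] 0.1123
235 335.0 343.0 [0.445  0.1034 0.1104] 0.1131
240 334.0 343.0 [0.4456 0.0958 0.1113] 0.1141
[0.4371526 0.2395972 0.105    ] [0.4433458  0.09233443 0.105     ]
```

View pics/crop.png

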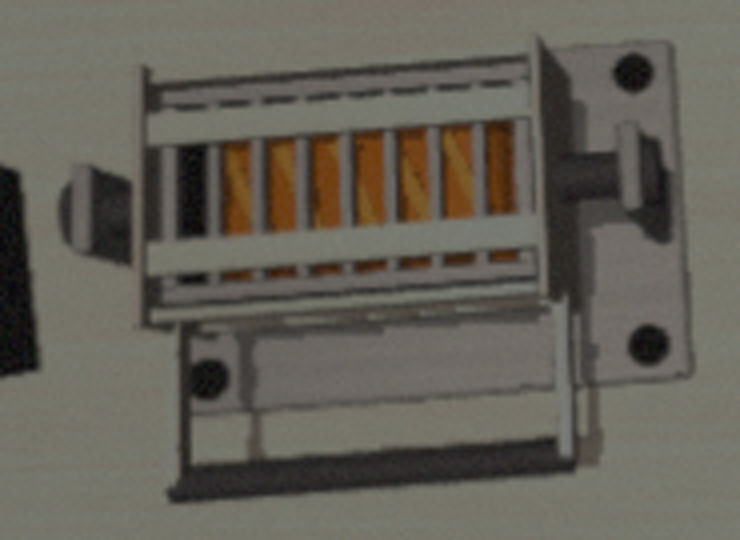

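View pics/crops.png

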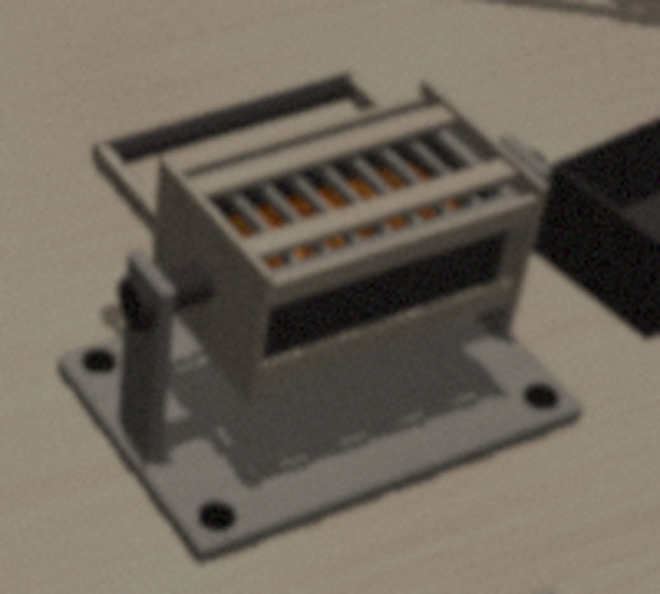

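Emit:
apply_moves(
  increments=[
    [[0,0,0,8.5],[0,0,0,8.5],[0,0,0,8.5],[0,0,0,8.5],[0,0,0,8.5]],
  ],
  fingers=0.5,
  newtons=30,
)

```text
t: 0.6
tcp_pos: [0.2665, 0.5629, 0.2999]
tool_rot: [0.564, 0.826, -0.004, -0.0]
force: [0.1, 0.0, -0.6]
finger_gap: 0.499
```

Emit:
apply_moves(
  increments=[
    [[0,0,0,8.5],[0,0,0,8.5],[0,0,0,2.5],[0,0,0,0]],
  ],
)

```text
t: 1.0
tcp_pos: [0.2657, 0.5618, 0.2975]
tool_rot: [0.698, 0.716, -0.007, 0.001]
force: [-0.3, -0.5, 1.5]
finger_gap: 0.501
```

```bash
cat >> h.py <<'E'
from scipy.spatial.transform import Rotation as Ro
def st(target=None):
    s=manip.sense(); R=Ro.from_quat(s["tool_rot"]).as_matrix()
    print("t",round(s["t"],2),"tcp",s["tcp_pos"].round(4),"yhead deg",np.degrees(np.arctan2(R[1,1],R[0,1])).round(2),"F",s["force"].round(1),"gap",round(s["finger_gap"],3),"q",s["q"].round(2))
    print(R.round(3).tolist())
    if target is not None: print("tool delta",(R.T@(np.array(target)-s["tcp_pos"])).round(4))
    return s,R
E
python3 - <<'E'
from h import *
d=np.load("top0_d.npy");cm=manip.camera_model("top")
print(onz(cm,(150,345.2),.112),onz(cm,(193,342),.112),onz(cm,(240,339),.112))
st((0.442,0.166,0.27))
E
```

```text
[0.43823657 0.2295352  0.112     ] [0.44180712 0.16547415 0.112     ] [0.44486467 0.09567835 0.112     ]
t 1.0 tcp [0.2657 0.5618 0.2975] yhead deg 1.5 F [-0.3 -0.5  1.5] gap 0.501 q [0.95 0.53 1.44 0.   1.18 0.92]
[[-0.026, 1.0, -0.008], [1.0, 0.026, -0.011], [-0.011, -0.008, -1.0]]
tool delta [-0.4     0.1662  0.0306]
```

Emit:
apply_moves(
  increments=[
    [[-0.044,0.018,0,0],[-0.044,0.018,0,0],[-0.044,0.018,0,0],[-0.044,0.018,0,0],[-0.044,0.018,0,0]],
  ],
)

```text
t: 1.5
tcp_pos: [0.3627, 0.3437, 0.2972]
tool_rot: [0.691, 0.723, -0.005, 0.0]
force: [1.4, 0.6, -0.1]
finger_gap: 0.496
```

Emit:
apply_moves(
  increments=[
    [[-0.044,0.018,0,0],[-0.044,0.018,0,0],[-0.044,0.018,0,0],[-0.03,0.018,0,-1.4],[0,0,0,0]],
  ],
)

```text
t: 2.0
tcp_pos: [0.4464, 0.1741, 0.2982]
tool_rot: [0.682, 0.732, -0.005, 0.002]
force: [-0.4, -0.1, 0.5]
finger_gap: 0.499
```

Run:
```python
from h import *
s,R=st((0.442,0.166,0.23))
p,d=manip.snapshot("wrist"); cv2.imwrite("pics/w1.png",p[:,:,::-1]); np.save("w1_d.npy",d); np.save("w1_p.npy",p)
```

```text
t 2.0 tcp [0.4464 0.1741 0.2982] yhead deg 4.05 F [-0.4 -0.1  0.5] gap 0.499 q [ 0.14  0.34  1.79 -0.01  1.01  0.08]
[[-0.071, 0.997, -0.005], [0.997, 0.071, -0.01], [-0.009, -0.005, -1.0]]
tool delta [-0.0071 -0.0046  0.0683]
```

View pics/w1.png

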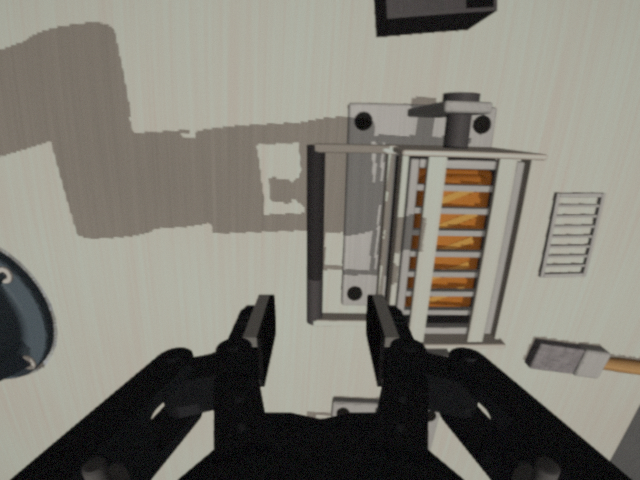

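The wrist view shows the bar at u≈308–322, v≈150–322. That is almost in line with the finger gap. I'll convert it to world coordinates and compare it with the top camera.

Run:
```python
from h import *
s,R=st()
cm=manip.camera_model("wrist"); d=np.load("w1_d.npy"); M=cm["mount"]
def w(u,v,z=None):
    r=M[:3,:3]@ray(cm,(u,v)); 
    if z is None: pt=r*d[v,u]+M[:3,3]; return R@pt+s["tcp_pos"]
    a=R@r; c=R@M[:3,3]+s["tcp_pos"]; return c+a*(z-c[2])/a[2]
for v in (155,180,200,220,240,260,280,300,315):
    row=d[v,300:335]; k=np.where((row>0)&(row<row.max()-.05))[0]+300
    print(v,k.min(),k.max(),w(int(k.mean()),v).round(4),w(k.mean(),v,.105).round(4))
print(w(315,322,.105),w(311,150,.105))
```

```text
t 2.05 tcp [0.4449 0.1753 0.298 ] yhead deg 4.08 F [-0.4 -0.3 -0.3] gap 0.501 q [ 0.14  0.34  1.79 -0.01  1.01  0.08]
[[-0.071, 0.997, -0.007], [0.997, 0.071, -0.009], [-0.008, -0.008, -1.0]]
155 307 325 [0.4357 0.2368 0.1111] [0.4359 0.2364 0.105 ]
180 307 325 [0.437  0.2185 0.1112] [0.4369 0.2176 0.105 ]
200 307 324 [0.4372 0.2031 0.1109] [0.4376 0.2019 0.105 ]
220 307 324 [0.4383 0.1873 0.1113] [0.4387 0.1857 0.105 ]
240 307 323 [0.4394 0.1711 0.112 ] [0.4394 0.1688 0.105 ]
260 307 323 [0.4405 0.1537 0.111 ] [0.4406 0.1513 0.105 ]
280 307 323 [0.4417 0.1366 0.1127] [0.4418 0.133  0.105 ]
300 307 322 [0.4421 0.1176 0.112 ] [0.4426 0.1139 0.105 ]
315 307 334 [0.4482 0.1028 0.1108] [0.4489 0.0993 0.105 ]
[0.44448742 0.0918011  0.105     ] [0.43164012 0.23977996 0.105     ]
```

Emit:
apply_moves(
  increments=[
    [[-0.008,-0.004,0.03,1],[0,0,0.03,0],[0,0,0,0]],
  ],
)

```text
t: 2.35
tcp_pos: [0.4406, 0.168, 0.2377]
tool_rot: [0.687, 0.726, -0.004, 0.001]
force: [-1.1, 0.6, -0.8]
finger_gap: 0.5
```

Run:
```python
from h import *
st((0.4405,0.166,0.159))
```

```text
t 2.35 tcp [0.4406 0.168  0.2377] yhead deg 3.17 F [-1.1  0.6 -0.8] gap 0.5 q [ 0.13  0.43  1.87 -0.01  0.84  0.08]
[[-0.055, 0.998, -0.005], [0.998, 0.055, -0.007], [-0.007, -0.005, -1.0]]
tool delta [-0.0015  0.0002  0.0787]
```

Emit:
apply_moves(
  increments=[
    [[-0.0015,0,0.026,0],[0,0,0.026,0],[0,0,0.026,0],[0,0,0,0]],
  ],
)

```text
t: 2.75
tcp_pos: [0.4409, 0.1705, 0.1612]
tool_rot: [0.684, 0.729, -0.002, 0.002]
force: [-0.9, -0.5, -0.7]
finger_gap: 0.498
```

Run:
```python
from h import *
st((0.4405,0.166,0.159))
p,d=manip.snapshot("wrist"); cv2.imwrite("pics/w2.png",p[:,:,::-1])
```

```text
t 2.75 tcp [0.4409 0.1705 0.1612] yhead deg 3.61 F [-0.9 -0.5 -0.7] gap 0.498 q [ 0.13  0.57  1.93 -0.01  0.64  0.08]
[[-0.063, 0.998, 0.0], [0.998, 0.063, -0.006], [-0.006, -0.0, -1.0]]
tool delta [-0.0044 -0.0006  0.0022]
```

View pics/w2.png

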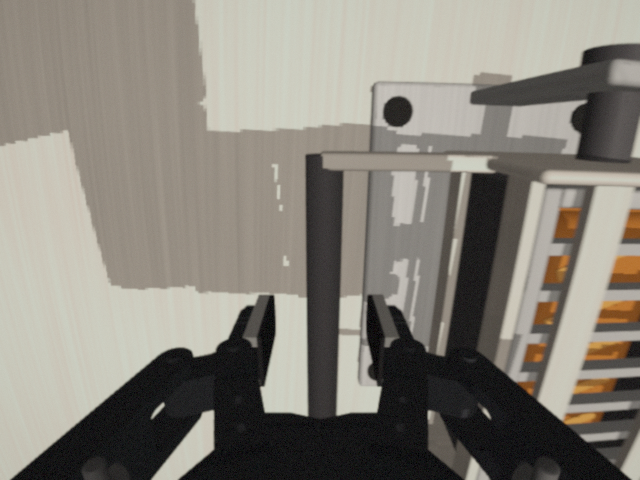

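The bar sits centred between the fingers (u≈323, with the jaws at u≈272 and u≈370). Closing on it now.

Emit:
apply_moves(
  increments=[
    [[-0.004,0,0.002,0],[0,0,0,0]],
  ],
)

```text
t: 3.0
tcp_pos: [0.4432, 0.1677, 0.1631]
tool_rot: [0.684, 0.73, 0.001, 0.004]
force: [-0.6, 0.1, 0.4]
finger_gap: 0.502
```

Emit:
apply_moves(
  increments=[
    [[0,0,0,0],[0,0,0,0],[0,0,0,0],[0,0,0,0],[0,0,0,0]],
  ],
  fingers=0.0,
  newtons=30,
)

```text
t: 3.5
tcp_pos: [0.4414, 0.1677, 0.1656]
tool_rot: [0.684, 0.729, 0.0, 0.003]
force: [-0.2, 0.1, -3.7]
finger_gap: 0.151
```

Run:
```python
from h import *
st((0.4405,0.166,0.159))
```

```text
t 3.5 tcp [0.4414 0.1677 0.1656] yhead deg 3.69 F [-0.2  0.1 -3.7] gap 0.151 q [ 0.13  0.56  1.93 -0.01  0.64  0.07]
[[-0.064, 0.998, 0.005], [0.998, 0.064, -0.004], [-0.005, 0.005, -1.0]]
tool delta [-0.0016 -0.0011  0.0066]
```

Emit:
apply_moves(
  increments=[
    [[0,0,0,0],[0,0,0,0],[0,0,0.004,0],[0,0,0.004,0]],
  ],
  fingers=0.35,
)

```text
t: 3.9
tcp_pos: [0.4435, 0.1678, 0.1583]
tool_rot: [0.684, 0.73, 0.002, 0.005]
force: [-0.2, -0.1, -0.1]
finger_gap: 0.351
```

Emit:
apply_moves(
  increments=[
    [[0,0,0.001,0],[0,0,0.001,0],[0,0,0.0,0],[0,0,0.0,0]],
  ],
  fingers=0.0,
  newtons=30,
)

```text
t: 4.3
tcp_pos: [0.4414, 0.1676, 0.1565]
tool_rot: [0.684, 0.729, 0.0, 0.003]
force: [0.1, 0.5, -2.5]
finger_gap: 0.151
```

Run:
```python
from h import *
st((0.4405,0.166,0.159))
```

```text
t 4.3 tcp [0.4414 0.1676 0.1565] yhead deg 3.68 F [ 0.1  0.5 -2.5] gap 0.151 q [ 0.13  0.58  1.94 -0.01  0.62  0.07]
[[-0.064, 0.998, 0.005], [0.998, 0.064, -0.004], [-0.005, 0.005, -1.0]]
tool delta [-0.0015 -0.001  -0.0025]
```

Emit:
apply_moves(
  increments=[
    [[0,0.0008,-0.0126,0],[0,0.0023,-0.0124,0],[0,0.0037,-0.012,0],[0,0.0051,-0.0115,0],[0,0.0065,-0.0108,0]],
  ],
)

```text
t: 4.8
tcp_pos: [0.4558, 0.1684, 0.2111]
tool_rot: [0.685, 0.729, -0.006, -0.002]
force: [0.4, 0.1, -7.8]
finger_gap: 0.149
```

```bash
cat > arc.py <<'E'
from h import *
import sys
s,R=st()
psi=.056; f=np.array([np.cos(psi),np.sin(psi),0]); ax=np.array([.4412,.1675,.1575])+.105*f
r=s["tcp_pos"]-ax; x=r@f; z=r[2]; th=np.arctan2(z,-x); print("theta",th,"rad",np.hypot(x,z),"lat",r@np.array([-f[1],f[0],0]))
lat=r@np.array([-f[1],f[0],0])
dth=float(sys.argv[1]); prev=s["tcp_pos"]
for i in range(1,6):
    a=th+dth*i
    tgt=ax+.105*(-np.cos(a)*f)+np.array([0,0,.105*np.sin(a)])+lat*np.array([-f[1],f[0],0])
    print((R.T@(tgt-prev)).round(4)); prev=tgt
E
python3 arc.py .14
```

```text
t 4.8 tcp [0.4558 0.1684 0.2111] yhead deg 3.59 F [ 0.4  0.1 -7.8] gap 0.149 q [ 0.13  0.49  1.86 -0.01  0.8   0.07]
[[-0.063, 0.998, -0.012], [0.998, 0.063, -0.006], [-0.005, -0.012, -1.0]]
theta 0.5354137789862248 rad 0.10511764174604546 lat 5.7018784297901094e-05
[-0.0001  0.0083 -0.0121]
[-0.0001  0.0098 -0.0109]
[-0.0001  0.0113 -0.0094]
[-0.0001  0.0125 -0.0078]
[-0.0001  0.0134 -0.006 ]
```

Tracking is good: the radius is 105.1 mm and the force about 8 N.

Emit:
apply_moves(
  increments=[
    [[0,0.0083,-0.0121,0],[0,0.0098,-0.0109,0],[0,0.0113,-0.0094,0],[0,0.0125,-0.0078,0],[0,0.0134,-0.006,0]],
  ],
)

```text
t: 5.3
tcp_pos: [0.4918, 0.1706, 0.2487]
tool_rot: [0.684, 0.728, -0.031, -0.023]
force: [-14.0, -2.2, 11.3]
finger_gap: 0.15
```

```bash
python3 arc.py .14
```

```text
t 5.3 tcp [0.4918 0.1706 0.2487] yhead deg 3.59 F [-14.   -2.2  11.3] gap 0.15 q [ 0.12  0.49  1.71 -0.    1.02  0.06]
[[-0.063, 0.995, -0.076], [0.998, 0.062, -0.013], [-0.008, -0.076, -0.997]]
theta 1.0333045656821922 rad 0.1061603579100827 lat 0.00026491329336284804
[-0.0001  0.0132 -0.0066]
[-0.0001  0.0135 -0.0058]
[-0.0001  0.0142 -0.0038]
[-0.0001  0.0146 -0.0018]
[-0.0001  0.0147  0.0002]
```

The tool is tilting slightly (about 4°) because the bar drags the pads round as it turns. I'll drop the grip to 20 N and track the grasp point instead of the TCP.

```bash
cat > arc.py <<'E'
from h import *
import sys
s,R=st()
psi=.056; f=np.array([np.cos(psi),np.sin(psi),0]); l=np.array([-f[1],f[0],0])
ax=np.array([.4417,.1675,.105])+.105*f
G=s["tcp_pos"]+R[:,2]*.052; print("G",G.round(4),"M",s["ft_torque"].round(2))
r=G-ax; x=r@f; z=r[2]; th=np.arctan2(z,-x); rad=np.hypot(x,z);lat=r@l; print("theta",th,"rad",rad,"lat",lat)
F=s["force"]; print("F tang",F@f*np.sin(th)+F[2]*np.cos(th),"F radial",-F@f*np.cos(th)+F[2]*np.sin(th))
dth=float(sys.argv[1]); prev=G
for i in range(1,6):
    a=th+dth*i; rr=rad+(.105-rad)*i/5
    tgt=ax+rr*(-np.cos(a)*f)+np.array([0,0,rr*np.sin(a)])+lat*l
    print((R.T@(tgt-prev)).round(4)); prev=tgt
E
python3 arc.py .14
```

```text
t 5.3 tcp [0.4918 0.1706 0.2487] yhead deg 3.59 F [-14.   -2.2  11.3] gap 0.15 q [ 0.12  0.49  1.71 -0.    1.02  0.06]
[[-0.063, 0.995, -0.076], [0.998, 0.062, -0.013], [-0.008, -0.076, -0.997]]
G [0.4878 0.1699 0.1968] M [-0.2   2.6  -0.07]
theta 1.0012491967593113 rad 0.10905974971701349 lat -0.00015642244879572357
F tang -5.81837534165308 F radial 17.124161404741297
[-0.0002  0.0132 -0.0076]
[-0.0001  0.014  -0.0056]
[-0.0001  0.0146 -0.0036]
[-0.0001  0.0148 -0.0015]
[-0.0001  0.0148  0.0006]
```

Emit:
apply_moves(
  increments=[
    [[0,0,0,0]],
  ],
  newtons=20,
)

```text
t: 5.4
tcp_pos: [0.4912, 0.1706, 0.2485]
tool_rot: [0.684, 0.728, -0.032, -0.024]
force: [5.2, 0.1, -7.0]
finger_gap: 0.15
```

```bash
python3 arc.py .14
```

```text
t 5.4 tcp [0.4912 0.1706 0.2485] yhead deg 3.59 F [ 5.2  0.1 -7. ] gap 0.15 q [ 0.12  0.49  1.71 -0.    1.02  0.06]
[[-0.063, 0.995, -0.078], [0.998, 0.062, -0.013], [-0.008, -0.079, -0.997]]
G [0.4872 0.1699 0.1967] M [ 0.04 -0.91 -0.02]
theta 0.9956613737951087 rad 0.10929251294392292 lat -0.00015996204532552319
F tang 0.5343355417186988 F radial -8.692196635073332
[-0.0002  0.0132 -0.0077]
[-0.0001  0.014  -0.0057]
[-0.0001  0.0146 -0.0037]
[-0.0001  0.0148 -0.0016]
[-0.0001  0.0148  0.0005]
```

Emit:
apply_moves(
  increments=[
    [[0,0.0132,-0.0072,0],[0,0.014,-0.0052,0],[0,0.0146,-0.0034,0]],
  ],
)

```text
t: 5.7
tcp_pos: [0.514, 0.1721, 0.2588]
tool_rot: [0.682, 0.728, -0.054, -0.043]
force: [-17.2, -2.3, 25.6]
finger_gap: 0.148
```

```bash
python3 arc.py .14
```

```text
t 5.7 tcp [0.514  0.1721 0.2588] yhead deg 3.65 F [-17.2  -2.3  25.6] gap 0.148 q [ 0.12  0.52  1.61 -0.    1.15  0.06]
[[-0.065, 0.988, -0.137], [0.998, 0.063, -0.02], [-0.011, -0.138, -0.99]]
G [0.5069 0.1711 0.2073] M [-0.4   3.53 -0.09]
theta 1.2004318341586853 rad 0.10976033254906685 lat -9.915674711207144e-05
F tang -6.896244624753173 F radial 30.088289255949952
[-0.0002  0.0142 -0.0056]
[-0.0002  0.0148 -0.0036]
[-0.0001  0.015  -0.0014]
[-0.0001  0.0149  0.0007]
[-0.0001  0.0145  0.0027]
```

The arm lags and the loads are rising, so I'll look before pushing further.

Run:
```python
from h import *
for n in ("scene","wrist"):
    p,d=manip.snapshot(n)
    if n=="scene": p=cv2.resize(p[60:300,250:570],None,fx=2.4,fy=2.4,interpolation=cv2.INTER_CUBIC)
    cv2.imwrite(f"pics/{n}3.png",p[:,:,::-1])
st()
```

```text
t 5.8 tcp [0.5168 0.1723 0.2599] yhead deg 3.64 F [-12.3  -3.1  21.5] gap 0.154 q [ 0.12  0.52  1.61 -0.    1.15  0.06]
[[-0.065, 0.989, -0.13], [0.998, 0.063, -0.019], [-0.011, -0.131, -0.991]]
```

View pics/scene3.png

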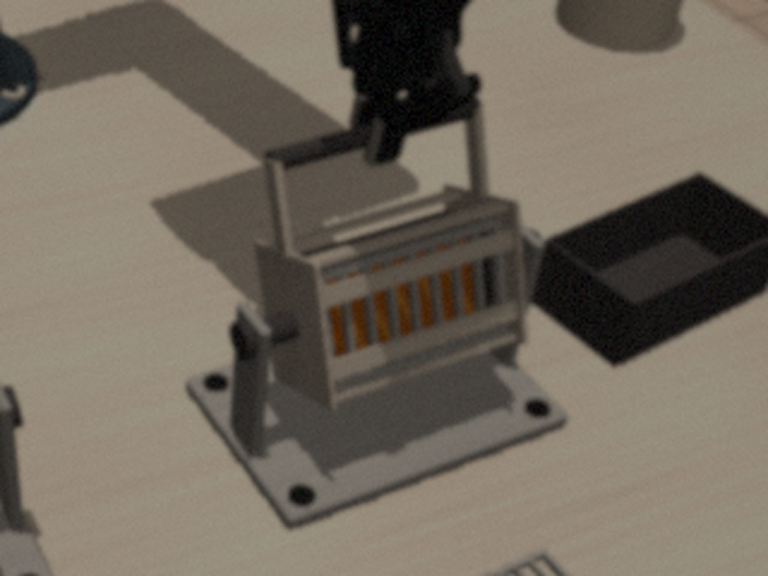

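View pics/wrist3.png

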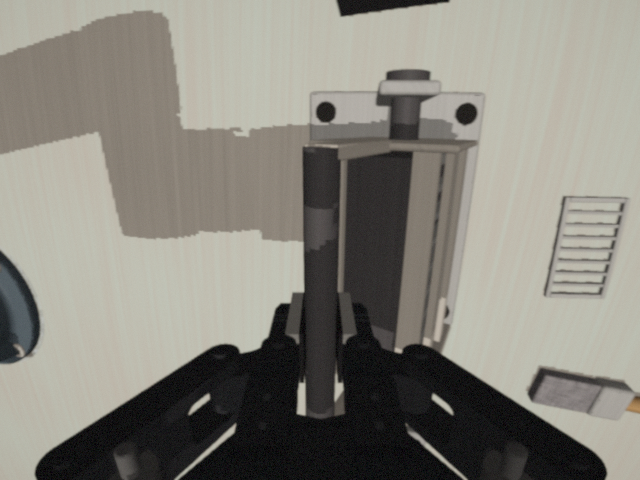

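No collision is visible. The bar is well held in the pads, but it sticks there rather than turning. I'll loosen to a caging gap and push it over the top with the rear finger.

Emit:
apply_moves(
  increments=[
    [[0,0,0,0],[0,0,0,0],[0,0,0,0]],
  ],
  fingers=0.24,
)

```text
t: 6.1
tcp_pos: [0.5161, 0.1723, 0.26]
tool_rot: [0.682, 0.728, -0.052, -0.041]
force: [-0.1, 0.5, 0.1]
finger_gap: 0.24
```

```bash
python3 arc.py .14
```

```text
t 6.1 tcp [0.5161 0.1723 0.26  ] yhead deg 3.67 F [-0.1  0.5  0.1] gap 0.24 q [ 0.12  0.52  1.61 -0.    1.15  0.06]
[[-0.065, 0.989, -0.13], [0.998, 0.063, -0.019], [-0.011, -0.131, -0.991]]
G [0.5094 0.1713 0.2084] M [-0.   -0.07  0.01]
theta 1.2253176115467224 rad 0.1099452665143158 lat -3.765519644526537e-05
F tang -0.026648225178637082 F radial 0.156624940516561
[-0.0002  0.0145 -0.0051]
[-0.0002  0.0149 -0.003 ]
[-0.0001  0.015  -0.0009]
[-0.0001  0.0149  0.0012]
[-0.0001  0.0144  0.0032]
```

Emit:
apply_moves(
  increments=[
    [[0,0.0145,-0.0045,0],[0,0.0149,-0.003,0],[0,0.015,-0.0009,0],[0,0.0149,0.0012,0]],
  ],
)

```text
t: 6.5
tcp_pos: [0.5691, 0.1761, 0.2575]
tool_rot: [0.682, 0.728, -0.06, -0.048]
force: [-2.3, -0.3, 1.9]
finger_gap: 0.237
```

```bash
python3 arc.py .14
```

```text
t 6.5 tcp [0.5691 0.1761 0.2575] yhead deg 3.71 F [-2.3 -0.3  1.9] gap 0.237 q [ 0.11  0.59  1.47 -0.    1.24  0.05]
[[-0.066, 0.986, -0.152], [0.998, 0.064, -0.022], [-0.012, -0.153, -0.988]]
G [0.5612 0.175  0.2061] M [-0.04  0.51 -0.01]
theta 1.7150792669172064 rad 0.10220522379187469 lat 0.0007848555756427788
F tang -2.511656482183464 F radial 1.5350790013378302
[-0.0001  0.0143  0.0003]
[-0.0001  0.0142  0.0023]
[-0.0001  0.0138  0.0043]
[-0.      0.0132  0.0062]
[0.     0.0122 0.0081]
```

Emit:
apply_moves(
  increments=[
    [[0,0.0143,0.0003,0],[0,0.0142,0.0023,0],[0,0.0138,0.0043,0],[0,0.0132,0.0062,0],[0,0.0122,0.0081,0]],
  ],
)

```text
t: 7.0
tcp_pos: [0.6323, 0.18, 0.2231]
tool_rot: [0.681, 0.727, -0.064, -0.052]
force: [-2.9, 0.2, 1.4]
finger_gap: 0.238
```

```bash
python3 arc.py .14
python3 - <<'E'
from h import *
p,d=manip.snapshot("wrist"); cv2.imwrite("pics/w4.png",p[:,:,::-1])
E
```

```text
t 7.0 tcp [0.6323 0.18   0.2231] yhead deg 3.71 F [-2.9  0.2  1.4] gap 0.238 q [ 0.11  0.71  1.32 -0.01  1.28  0.05]
[[-0.067, 0.984, -0.162], [0.998, 0.064, -0.023], [-0.012, -0.164, -0.986]]
G [0.6239 0.1788 0.1718] M [-0.02  0.32 -0.04]
theta 2.4306575264832393 rad 0.10231440803434119 lat 0.0010815017558290095
F tang -2.9782613972994585 F radial -1.2587673219634408
[0.     0.0107 0.0096]
[0.0001 0.0093 0.011 ]
[0.0001 0.0077 0.0123]
[0.0001 0.006  0.0133]
[0.0002 0.0041 0.0141]
```

View pics/w4.png

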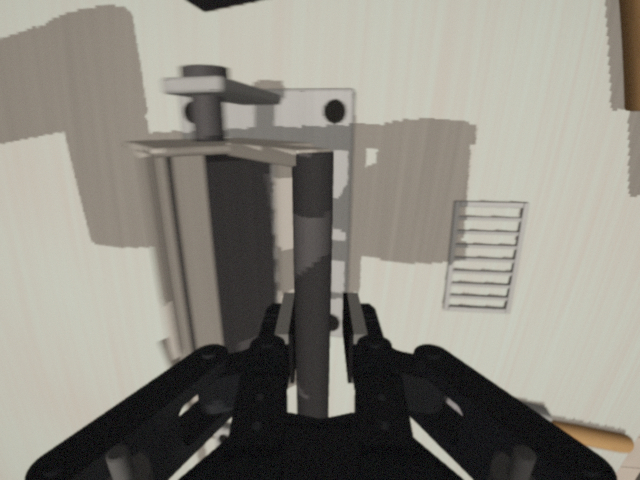

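The bar is still between the pads, at about 2.4 rad and past the top. I'll grip it again and lower it in short stages.

Emit:
apply_moves(
  increments=[
    [[0,0,0,0],[0,0,0,0]],
  ],
  fingers=0.0,
  newtons=20,
)

```text
t: 7.25
tcp_pos: [0.6336, 0.1797, 0.219]
tool_rot: [0.681, 0.727, -0.065, -0.052]
force: [-0.3, 0.3, 4.1]
finger_gap: 0.154
```

Emit:
apply_moves(
  increments=[
    [[0,0.01,0.0095,0],[0,0.009,0.0105,0],[0,0.0075,0.012,0]],
  ],
)

```text
t: 7.55
tcp_pos: [0.654, 0.1808, 0.1839]
tool_rot: [0.681, 0.727, -0.065, -0.053]
force: [-2.9, -0.7, 4.3]
finger_gap: 0.153
```

```bash
python3 arc.py .1
```

```text
t 7.55 tcp [0.654  0.1808 0.1839] yhead deg 3.67 F [-2.9 -0.7  4.3] gap 0.153 q [ 0.11  0.78  1.28 -0.01  1.25  0.04]
[[-0.066, 0.984, -0.165], [0.998, 0.063, -0.023], [-0.012, -0.167, -0.986]]
G [0.6454 0.1797 0.1326] M [-0.06  0.66  0.01]
theta 2.8697458373636167 rad 0.10282668920676964 lat 0.0007353951282324345
F tang -4.945156514606461 F radial -1.6904063595522123
[0.0001 0.0043 0.0094]
[0.0001 0.0034 0.0098]
[0.0001 0.0024 0.0101]
[0.0001 0.0014 0.0103]
[0.0001 0.0003 0.0105]
```

Emit:
apply_moves(
  increments=[
    [[0,0.004,0.009,0],[0,0.003,0.009,0],[0,0.002,0.007,0]],
  ],
)

```text
t: 7.85
tcp_pos: [0.6589, 0.1811, 0.1535]
tool_rot: [0.681, 0.727, -0.066, -0.054]
force: [-3.2, 0.3, 5.1]
finger_gap: 0.157
```

```bash
python3 arc.py .05
```

```text
t 7.85 tcp [0.6589 0.1811 0.1535] yhead deg 3.67 F [-3.2  0.3  5.1] gap 0.157 q [ 0.11  0.83  1.28 -0.    1.21  0.04]
[[-0.066, 0.984, -0.168], [0.998, 0.063, -0.022], [-0.011, -0.169, -0.986]]
G [0.6502 0.1799 0.1023] M [-0.    0.72 -0.09]
theta -3.1155716419591264 rad 0.10390825394376214 lat 0.000744976285596272
F tang -4.989565680326952 F radial -3.2621437479134707
[0.0001 0.0008 0.0051]
[0.0001 0.0006 0.0052]
[0.0001 0.0003 0.0052]
[0.0001 0.0001 0.0052]
[ 0.0001 -0.0002  0.0052]
```

Emit:
apply_moves(
  increments=[
    [[0,0.0005,0.004,0],[0,0.0005,0.004,0]],
  ],
)

```text
t: 8.05
tcp_pos: [0.659, 0.1811, 0.1492]
tool_rot: [0.681, 0.727, -0.066, -0.054]
force: [-10.3, -0.5, 36.8]
finger_gap: 0.152
```

Emit:
apply_moves(
  increments=[
    [[0,0.0005,0.004,0],[0,0.0005,0.004,0]],
  ],
)

```text
t: 8.25
tcp_pos: [0.659, 0.1811, 0.1494]
tool_rot: [0.681, 0.727, -0.066, -0.053]
force: [-6.6, -0.0, 18.0]
finger_gap: 0.153
```

```bash
python3 arc.py .05;  python3 - <<'E'
from h import *
p,d=manip.snapshot("scene")
p=cv2.resize(p[60:300,250:570],None,fx=2.4,fy=2.4,interpolation=cv2.INTER_CUBIC)
cv2.imwrite(f"pics/scene5.png",p[:,:,::-1])
E
```

```text
t 8.25 tcp [0.659  0.1811 0.1494] yhead deg 3.7 F [-6.6 -0.  18. ] gap 0.153 q [ 0.11  0.83  1.28 -0.01  1.2   0.04]
[[-0.067, 0.984, -0.167], [0.998, 0.064, -0.023], [-0.012, -0.169, -0.986]]
G [0.6503 0.1799 0.0982] M [-0.14  1.38 -0.12]
theta -3.075799149916993 rad 0.10415040440054098 lat 0.0007318482164190937
F tang -17.534902946670798 F radial -7.721732932752909
[0.0001 0.0006 0.0052]
[0.0001 0.0003 0.0052]
[0.0001 0.0001 0.0052]
[ 0.0001 -0.0002  0.0052]
[ 0.0001 -0.0005  0.0052]
```

View pics/scene5.png

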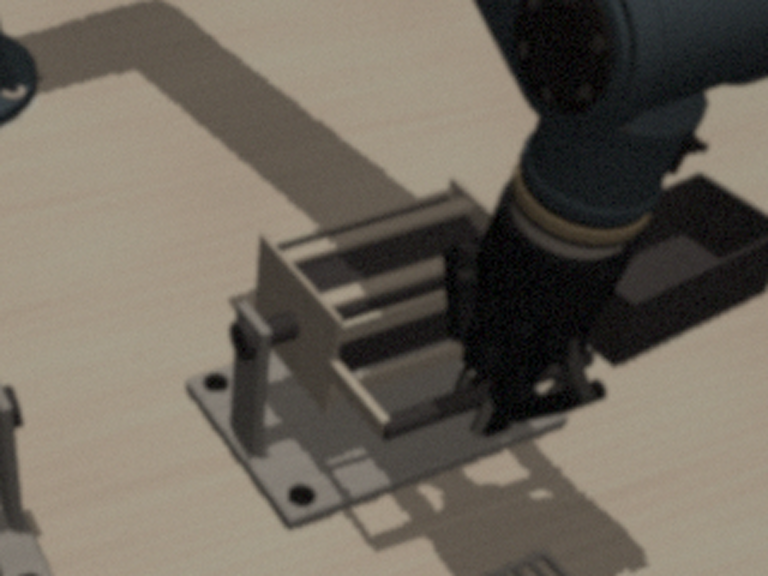

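The bar is on its stop: the force rose to 37 N with no further motion. Now opening and backing off along the fingers.

Emit:
apply_moves(
  increments=[
    [[0,0,0,0],[0,0,0,0],[0,0,0,0]],
  ],
  fingers=0.4,
)

```text
t: 8.6
tcp_pos: [0.6615, 0.1811, 0.1504]
tool_rot: [0.681, 0.728, -0.062, -0.05]
force: [0.6, -1.0, -0.6]
finger_gap: 0.403
```

Emit:
apply_moves(
  increments=[
    [[0,0,-0.01,0],[0,0,-0.02,0],[0,0,-0.03,0],[0,0,-0.04,0],[0,0,-0.04,0]],
  ],
)

```text
t: 9.1
tcp_pos: [0.6819, 0.1837, 0.2831]
tool_rot: [0.681, 0.727, -0.069, -0.055]
force: [0.9, -0.1, 0.2]
finger_gap: 0.4
```

Run:
```python
from h import *
st()
p,d=manip.snapshot("scene")
p=cv2.resize(p[60:300,250:570],None,fx=2.4,fy=2.4,interpolation=cv2.INTER_CUBIC)
cv2.imwrite(f"pics/scene6.png",p[:,:,::-1])
p,d=manip.snapshot("wrist"); cv2.imwrite("pics/w6.png",p[:,:,::-1])
```

```text
t 9.1 tcp [0.6819 0.1837 0.2831] yhead deg 3.72 F [ 0.9 -0.1  0.2] gap 0.4 q [ 0.11  0.72  1.11 -0.01  1.49  0.04]
[[-0.067, 0.982, -0.175], [0.998, 0.064, -0.025], [-0.014, -0.176, -0.984]]
```

View pics/scene6.png

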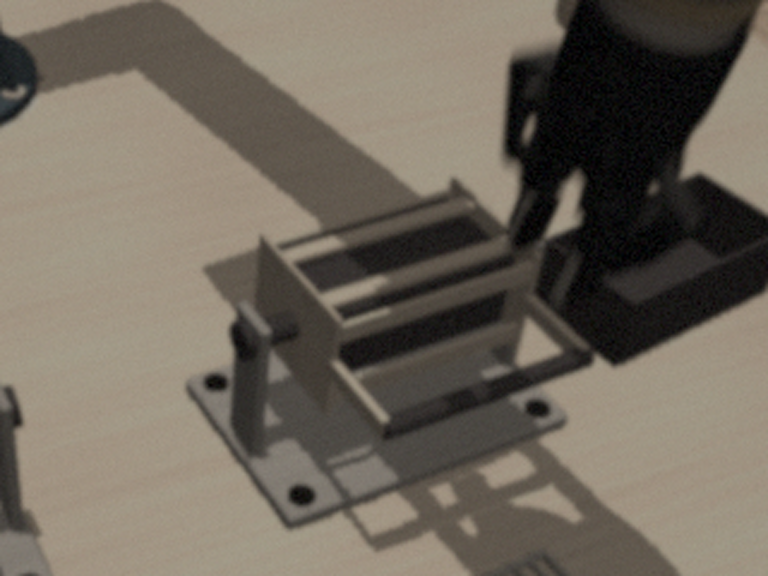

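View pics/w6.png

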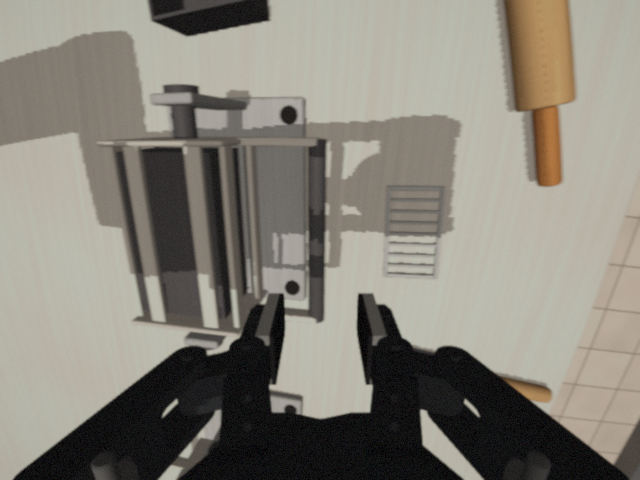

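The cage is over, with the tin's bottom up and the bar on the far side. I'll move the arm clear and check with the top camera.

Emit:
apply_moves(
  increments=[
    [[0,0,-0.04,0],[0,0,-0.03,0],[0,0,0,0],[0,0,0,0]],
  ],
)

```text
t: 9.6
tcp_pos: [0.6972, 0.1856, 0.3594]
tool_rot: [0.681, 0.728, -0.064, -0.05]
force: [-0.5, 0.3, -0.6]
finger_gap: 0.399
```

Run:
```python
from h import *
st()
p,d=manip.snapshot("top"); cv2.imwrite("pics/top7.png",p[:,:,::-1]); cm=manip.camera_model("top")
d0=np.load("top0_d.npy"); p0=np.load("top0_p.npy")
a=d[220:340,355:510];b=d0[220:340,355:510]; k=(a>0)&(b>0); print("round median depth diff",np.median(np.abs(a-b)[k]),"frac>1cm",(np.abs(a-b)[k]>.01).mean())
P=np.array([np.r_[world(cm,(u,v),d[v,u]),u,v] for v in range(170,330) for u in range(110,280) if d[v,u]>0])
B=P[(P[:,0]>.63)&(P[:,0]<.68)&(P[:,2]>.08)&(P[:,2]<.14)]
print(len(B)); 
for y in np.arange(.09,.26,.02):
    s=B[abs(B[:,1]-y)<.004]; 
    if len(s): print(y.round(2),s[:,:3].mean(0).round(4),s[:,2].max().round(4))
T=P[(abs(P[:,0]-.546)<.02)&(abs(P[:,1]-.173)<.05)]
A=np.c_[T[:,0]-.546,T[:,1]-.173,np.ones(len(T))]
m=abs(T[:,2]-np.median(T[:,2]))<.006
print("tin top z",np.median(T[:,2]),"plane",np.linalg.lstsq(A[m],T[m,2],rcond=None)[0],m.mean())
```

```text
t 9.6 tcp [0.6972 0.1856 0.3594] yhead deg 3.72 F [-0.5  0.3 -0.6] gap 0.399 q [ 0.11  0.68  0.98 -0.01  1.64  0.04]
[[-0.067, 0.985, -0.16], [0.998, 0.064, -0.024], [-0.013, -0.161, -0.987]]
round median depth diff 0.0011992157 frac>1cm 0.0
952
0.11 [0.6505 0.1091 0.1107] 0.1138
0.13 [0.653  0.1299 0.1101] 0.1129
0.15 [0.6517 0.15   0.1103] 0.1131
0.17 [0.6504 0.1699 0.11  ] 0.1133
0.19 [0.6495 0.1901 0.1101] 0.1148
0.21 [0.6484 0.21   0.1099] 0.1137
0.23 [0.6471 0.2301 0.1101] 0.1142
0.25 [0.6407 0.25   0.1095] 0.1142
tin top z 0.13332308837947068 plane [ 0.00093016 -0.00054542  0.13334102] 0.9120267260579065
```

View pics/top7.png

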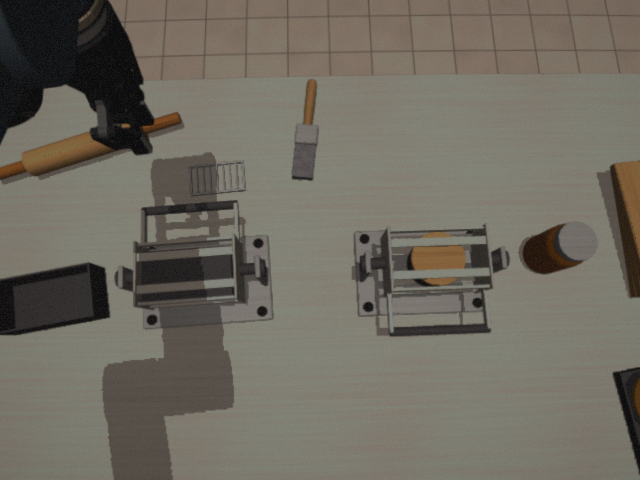

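The top view shows the loaf bar on the far side (row ≈207), level at z ≈ 0.105 m. The tin's bottom is flat and facing up, and the round turner hasn't changed.

```bash
python3 -c "
from station import manip
print(manip.sign_off())"
```

```text
the job is handed in; nothing more can be done
None
```

The loaf turner is fully over on its far stop, with the tin bottom-up, and the robot has let go and moved clear. I handed the job in at about 9.6 s; the sign-off reported no verdict.

**How it went:** I took the bar in a downward grip and swung it most of the way up. There it stuck in the pads and tilted the tool by about 8°, with wrist force around 31 N. I opened the fingers slightly and pushed the bar over the top, then gripped it again and lowered it. On reaching the stop, the wrist force peaked at about 38 N.

**Last checks (top camera and force sensor):**
- **Bar:** it is on the far side at x ≈ 0.650 m, about 210 mm from where it started, and level along its length with its centre at about z = 0.105 m.
- **Tin:** its upturned bottom measures flat and level (slope under 0.1°) at z = 0.133 m.
- **Round turner:** the depth image shows no change over 1 cm.
- **Contact:** the force on the tool reads about zero, with the fingertips well clear.

**Not checked directly:** the rack is hidden under the tin, so I am relying on the cage's small play for its position and level. The tool also stayed tilted about 9°, because the moves have no way to correct tilt; it caused no contact.

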